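# Steady the rocking parcel scale

## Task

The parcel scale rocks on this old bench. With shut fingertips, press down on its corners one at a time until you find the one that gives, then let go and press the wooden wedge shim lying beside that corner in under the foot until it is tight and takes up the gap, with the scale still level. Only press and push: pick nothing up, do not shove the scale along the bench, and leave the other three shims and the things round about where they are.

Things in the scene. Friction and masses are not known exactly. Their poses are not given: they have to be found in the camera images.
- scale: flat parcel scale, unloaded, loose, about 4 kg: square steel top plate 200 x 200 mm over a 188 mm grey housing; low display strip along the front (to 134 mm from centre, 28 mm above the feet). Origin: middle of the plane under its four feet, 5 mm above the bench. x = from display to back, y = left, z = up. Plate top at z = 42 mm (47 mm above the bench). It stands level until pressed
- corner_fl (a point): place to press: top face of the plate at its front left corner, 20 mm in from both edges. The one loose corner (any of the four) goes down about 5 mm under about 5 to 8 N, until its foot meets the bench, and springs back when let go; firm corners do not give
- corner_fr (a point): place to press: top face of the plate at its front right corner, 20 mm in from both edges. The one loose corner (any of the four) goes down about 5 mm under about 5 to 8 N, until its foot meets the bench, and springs back when let go; firm corners do not give
- corner_bl (a point): place to press: top face of the plate at its back left corner, 20 mm in from both edges. The one loose corner (any of the four) goes down about 5 mm under about 5 to 8 N, until its foot meets the bench, and springs back when let go; firm corners do not give
- corner_br (a point): place to press: top face of the plate at its back right corner, 20 mm in from both edges. The one loose corner (any of the four) goes down about 5 mm under about 5 to 8 N, until its foot meets the bench, and springs back when let go; firm corners do not give
- foot_fl (a point): front left rubber foot of the scale, 22 mm wide, 10 mm tall; this point: centre of its underside. Three feet stand on firm 5 mm high seats 26 mm wide; the fourth (it differs from run to run) hangs 5 mm clear of the bench, hidden below the plate
- foot_fr (a point): front right rubber foot of the scale, 22 mm wide, 10 mm tall; this point: centre of its underside. Three feet stand on firm 5 mm high seats 26 mm wide; the fourth (it differs from run to run) hangs 5 mm clear of the bench, hidden below the plate
- foot_bl (a point): back left rubber foot of the scale, 22 mm wide, 10 mm tall; this point: centre of its underside. Three feet stand on firm 5 mm high seats 26 mm wide; the fourth (it differs from run to run) hangs 5 mm clear of the bench, hidden below the plate
- foot_br (a point): back right rubber foot of the scale, 22 mm wide, 10 mm tall; this point: centre of its underside. Three feet stand on firm 5 mm high seats 26 mm wide; the fourth (it differs from run to run) hangs 5 mm clear of the bench, hidden below the plate
- shim_fl: loose wooden wedge at the front left foot, flat on the bench, sticking out at the left: 90 x 34 mm, 2 mm thick at the thin end, 11 mm at the butt, 20 g. Origin: centre of underside; +x to the thin end, 10 to 25 mm short of the foot. Pushed at the butt it is tight with some 30 mm under a hanging foot; 5 to 9 N jams it and friction keeps it; far more swivels the scale. At a firm foot the seat stops it
- shim_fr: loose wooden wedge at the front right foot, flat on the bench, sticking out at the right: 90 x 34 mm, 2 mm thick at the thin end, 11 mm at the butt, 20 g. Origin: centre of underside; +x to the thin end, 10 to 25 mm short of the foot. Pushed at the butt it is tight with some 30 mm under a hanging foot; 5 to 9 N jams it and friction keeps it; far more swivels the scale. At a firm foot the seat stops it
- shim_bl: loose wooden wedge at the back left foot, flat on the bench, sticking out at the left: 90 x 34 mm, 2 mm thick at the thin end, 11 mm at the butt, 20 g. Origin: centre of underside; +x to the thin end, 10 to 25 mm short of the foot. Pushed at the butt it is tight with some 30 mm under a hanging foot; 5 to 9 N jams it and friction keeps it; far more swivels the scale. At a firm foot the seat stops it
- shim_br: loose wooden wedge at the back right foot, flat on the bench, sticking out at the right: 90 x 34 mm, 2 mm thick at the thin end, 11 mm at the butt, 20 g. Origin: centre of underside; +x to the thin end, 10 to 25 mm short of the foot. Pushed at the butt it is tight with some 30 mm under a hanging foot; 5 to 9 N jams it and friction keeps it; far more swivels the scale. At a firm foot the seat stops it
- tape: roll of brown packing tape lying flat, 100 mm outside, 76 mm inside, 48 mm tall; origin at the centre of its underside; bystander
- knife: orange utility knife lying on the bench, 165 mm long, 22 mm wide, 15 mm tall; origin on the underside, in the middle of the 130 mm handle; x along it to the blade; bystander
- parcel: brown taped parcel, 80 x 130 mm and 50 mm tall; origin at the centre of its underside; bystander
Not all that is in view belongs to the job. Leave any purple look-alike of the shim_bl alone. Leave any orange look-alike of the shim_fr alone.

How it is judged:
By the outcome, as a careful person would: the job done as asked, in the order asked, and still so for the second after the job is handed in, with the robot touching nothing.
It also fails if it takes over 58 s, if anything falls off the work surface, if the arm or the gripper's body presses on something with over 40 N, if the wrist force passes 120 N, or if a joint passes its speed limit or range.

## Robot

A 6-joint arm with a two-finger parallel gripper is mounted at the origin on the work surface. World frame = base frame: x ahead of the robot, y to its left, z up, the work surface at z = 0. Lengths are in m, angles in rad, forces in N, time in s.
With the tool pointing down it reaches from about 0.35 to 0.775 m from the base axis. Payload 7.3 kg.
Tool frame: the origin (TCP) lies at the very end of the fingers, on their centre line; the grasp point (between the pads) lies 19 mm behind it; z points along the fingers, y is the line along which they close (so a half turn about z gives the same grasp; the last joint's range is limited). The gripper opens to 92 mm and grips with 3 to 60 N. Pads are 19 mm wide; open, the fingers measure 130 mm over their backs; the gripper's body (75 mm by 190 mm) begins 47 mm behind the grasp point.
Start: joints at [-1.339, 0.342, 1.524, -0, 1.275, -0.146], TCP at [0.194, -0.488, 0.227] pointing down, gripper open.
Joint ranges: [-2.53, 2.53], [-0.77, 2.02], [0.04, 2.7], [-1, 4.14], [0.28, 2.66], [-3.11, 3.11]. Speed limits (rad/s): [2.57, 2.57, 3.14, 3.14, 3.14, 3.14].

## Interface

Orientations are given as [roll, pitch, yaw] about the fixed x, y, z axes, in that order (R = Rz(yaw) Ry(pitch) Rx(roll)).
In Python, from cell import robot gives the robot as it stands.
- The arm moves only by the tool apply_moves, never from a script. Its argument "motion" is text: rows parted by semicolons, each of 7 numbers parted by spaces: the opening in per cent of the stroke, from 0 (shut) to 100 (fully open), then the shift along the tool's x, y, z in cm, then the turn, a rotation vector about the tool's x, y, z in rad. A call has 1 to 20 rows; each row shifts and turns the commanded pose from where the row before left it, along the tool's axes as they then stand; what a row does not reach is not made up. A row lasts 1/8 s, in which the tool goes at most 62.5 mm and 10.7 degrees, less where a joint would pass 70% of its speed; a pose out of reach is approached as far as the arm can. A call with a gripper value outside its range is refused whole. The fingers move at their own pace and stop on an object; "force" is the grip in N (left out, the last holds). Time passes only in rows, so rows that do not move let the fingers close. It gives the time, the measured TCP pose, the force, the opening and the grip force at its end, in the units of the state.
- robot.observe(): the state, without advancing time (a new reading comes with each control period).
- robot.read_camera(name): name is "side" or "top" or "wrist"; returns a dict with "img" (420x560x3 uint8, red, green, blue), "fovy" (degrees; the focal length in pixels is half the picture's height over the tangent of half this angle, whatever the lens; pixels are square), "cx", "cy" (the principal point, pixels), "k1" (the pictures are not rectified: a ray, as slopes to the right and down, at radius r is drawn at 1 + k1 r^2 times it, then the intrinsics apply), "R" (3x3) and "t" (3): a world point X has camera coordinates R X + t; the wrist camera has in their place "hand_eye" (4x4, takes a point from camera to tool coordinates, whose origin is the TCP and whose axes are the flange's). Camera axes: x right, y down, z forward; pixel columns grow to the right and rows downward; lengths in m; the calibration is good to about 2 mm. A picture is of the moment at which its call begins: read the wrist's pose just before it. There is no depth.
- robot.hand_in(): hands the job in; it is judged then, once.
Trained networks look in a picture, given as the dict that the camera call returned (one of the last four; its "shot" number tells which), for a name from the list of things; names that differ only in an ending like _2 or _b are one class to them, and where a whole thing is asked for, a point or a joint stands for the part that bears it (a point fixed in the world has none). Each returns a list of dicts, best first, with "score" (0 to 1); they miss things now and then, are a little off and sometimes report something else, mostly with a low value. They report only what shows in the picture. A call takes as long as a camera call. They do not tell look-alikes from the thing itself.
- robot.search_frame(target, picture): "centre" ([x, y, z] in m, in world coordinates, good to about 4 mm: the middle of the surface that is visible of it).
- robot.trace(target, picture): "pixels" (420x560 bool, what is visible of it).
The state is a dict: "time": time; "qpos": joint angles; "qvel": joint speeds; "joint_efforts": joint torques, N m; "tool_pos": TCP position; "tool_rot": TCP orientation; "contact_force": force on the tool from outside, world axes, zero at the start; "torque": the same for the moment, N m; "opening": finger opening in m; "grip_force": force on a finger pad.
Only numpy, scipy, OpenCV 4.12 (cv2) and the standard library are available. Lean on these libraries where they do the work, as an engineer would, in place of code of your own. Each camera call takes 0.05 s, during which the arm holds its last target. There are 200 camera calls.

## Working session

There is one attempt and no reset: what is moved stays moved. The work goes in short steps, Python scripts to look and compute and a tool call to move; the robot and the scene stay as the last step left them, time stands still between calls to the robot, and variables do not carry over. Pictures are saved under pics/ and viewed, at most 10 in all, crops included, and the job is handed in when it is done.

Besides the shell and the picture viewer there is one more tool, called after "Call:" as name(argument=value, ...), one argument or row to a line, values as JSON. apply_moves: Moves the arm, as the interface text tells. Its arguments: {"type":"object","properties":{"motion":{"type":"string"},"force":{"type":"number"}},"required":["motion"]}

```bash
mkdir -p pics; ls; python3 - <<'E'
from cell import robot
import cv2
s=robot.observe(); print(s['time'],s['tool_pos'],s['tool_rot'],s['opening'])
for n in('top','side'):
    p=robot.read_camera(n); cv2.imwrite(f'pics/{n}0.png',p['img'][:,:,::-1])
    print(n,p['fovy'],p['cx'],p['cy'],p['k1'],p['R'],p['t'])
    for t in('scale','shim_fl','shim_fr','shim_bl','shim_br','corner_fl','corner_fr','corner_bl','corner_br','tape','knife','parcel'):
        print(t,[(round(d['score'],2),[round(float(v),3) for v in d['centre']]) for d in robot.search_frame(t,p)][:4])
E
```

```text
pics
0.0 [ 0.19357269 -0.48757986  0.22603197] [-3.14005683e+00 -2.14112182e-04  3.77768170e-01] 0.09193989018892469
top 46.194434851593236 289.7171914251264 207.66089096219628 0.022646057705923917 [[ 1.08791520e-02 -9.99940405e-01 -9.11369394e-04]
 [-9.84416624e-01 -1.05502694e-02 -1.75535187e-01]
 [ 1.75515111e-01  2.80684116e-03 -9.84472736e-01]] [-0.04582     0.59735988  0.8527575 ]
scale [(0.81, [0.516, -0.018, 0.047])]
shim_fl [(0.96, [0.435, 0.122, 0.006])]
shim_fr [(0.96, [0.472, -0.17, 0.007]), (0.93, [0.499, -0.312, 0.004]), (0.74, [0.516, -0.016, 0.05])]
shim_bl [(0.9, [0.582, 0.139, 0.01]), (0.67, [0.538, 0.255, 0.006])]
shim_br [(0.98, [0.616, -0.152, 0.007])]
corner_fl [(0.79, [0.512, -0.019, 0.053]), (0.6, [0.771, 0.166, 0.052])]
corner_fr [(0.61, [0.585, 0.139, 0.007]), (0.6, [0.516, -0.017, 0.044])]
corner_bl [(0.66, [0.515, -0.015, 0.044])]
corner_br [(0.85, [0.514, -0.017, 0.046]), (0.67, [0.756, -0.23, 0.015])]
tape [(0.69, [0.783, -0.027, 0.049])]
knife [(0.82, [0.754, -0.229, 0.011]), (0.25, [0.515, -0.017, 0.044])]
parcel [(0.88, [0.768, 0.163, 0.051])]
side 43.450809970641956 285.91280121658514 207.970023176556 -0.19537447966615398 [[-0.96086923 -0.27650752  0.01655051]
 [-0.22210835  0.73337261 -0.64252042]
 [ 0.16552404 -0.62105411 -0.7660898 ]] [0.55791748 0.19451446 0.95372541]
scale [(0.84, [0.515, -0.003, 0.048])]
shim_fl []
shim_fr [(0.82, [0.494, -0.31, 0.004]), (0.68, [0.471, -0.186, 0.009])]
shim_bl [(0.69, [0.535, 0.259, 0.006]), (0.61, [0.585, 0.14, 0.012]), (0.51, [0.519, -0.005, 0.049])]
shim_br [(0.65, [0.782, -0.016, 0.035]), (0.53, [0.624, -0.165, 0.007])]
corner_fl []
corner_fr [(0.57, [0.514, -0.002, 0.046])]
corner_bl [(0.68, [0.515, -0.005, 0.052])]
corner_br [(0.89, [0.513, -0.002, 0.048])]
tape []
knife [(0.56, [0.753, -0.218, 0.013])]
parcel [(0.71, [0.767, 0.176, 0.05])]
```

View pics/top0.png

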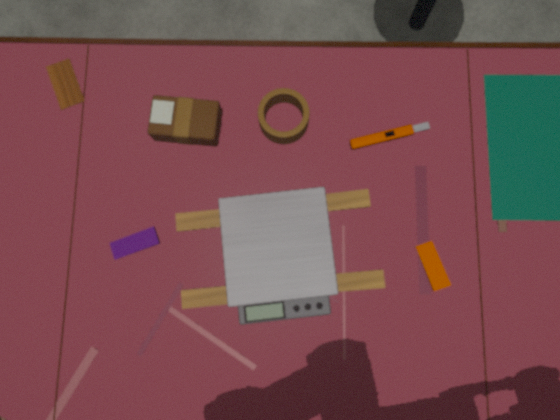

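View pics/side0.png

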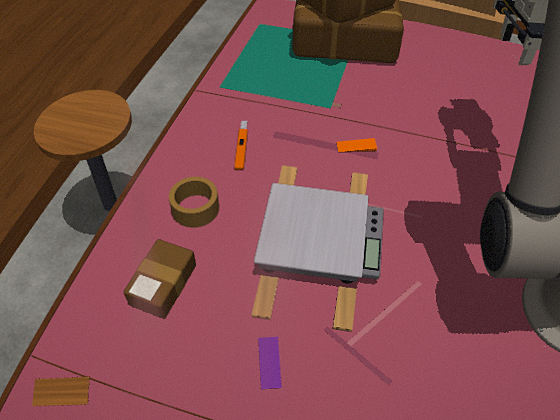

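The top view shows the scale plate centred at (278,246), with the display at (284,311) facing the robot. The true shims are fl (205,298), bl (198,220), fr (360,281) and br (349,201). The look-alikes are the purple block (135,243), the orange block (434,266) and a brown striped block (66,83), and I will leave all three alone.

```bash
cat > h.py <<'E'
import numpy as np, cv2
def ray(p,uv,z):
    uv=np.atleast_2d(np.float64(uv)); f=p['img'].shape[0]/2/np.tan(np.radians(p['fovy']/2))
    d=(uv-[p['cx'],p['cy']])/f; s=d.copy()
    for _ in range(20): s=d/(1+p['k1']*(s**2).sum(1,keepdims=True))
    R,t=np.array(p['R']),np.array(p['t']); c=-R.T@t
    w=np.c_[s,np.ones(len(s))]@R; k=(z-c[2])/w[:,2]
    return (c+w*k[:,None])[:,:2]
def proj(p,X):
    R,t=np.array(p['R']),np.array(p['t']);c=np.atleast_2d(X)@R.T+t;s=c[:,:2]/c[:,2:]
    f=p['img'].shape[0]/2/np.tan(np.radians(p['fovy']/2))
    return s*(1+p['k1']*(s**2).sum(1,keepdims=True))*f+[p['cx'],p['cy']]
def rect(p,m,z):
    cs,_=cv2.findContours(m.astype(np.uint8),cv2.RETR_EXTERNAL,cv2.CHAIN_APPROX_NONE)
    c=max(cs,key=cv2.contourArea)[:,0]
    return cv2.minAreaRect((ray(p,c,z)*1000).astype(np.float32))
E
python3 - <<'E'
from cell import robot
from h import *
for n in('top','side'):
    p=robot.read_camera(n); np.save(f'{n}.npy',p,allow_pickle=True)
    g=cv2.cvtColor(p['img'],cv2.COLOR_RGB2HSV)
    m=((g[...,1]<45)&(g[...,2]>120)).astype(np.uint8); m=cv2.morphologyEx(m,cv2.MORPH_OPEN,np.ones((5,5)))
    k,l,st,ce=cv2.connectedComponentsWithStats(m)
    P={'top':(278,246),'side':(310,230)}[n]; print(n,'plate',rect(p,l==l[P[1],P[0]],.047))
    for s in('fl','fr','bl','br'):
        for d in robot.trace('shim_'+s,p)[:2]:
            m=d['pixels']; r=rect(p,m,.006); print(s,round(d['score'],2),m.sum(),np.round(r[0]),np.round(r[1]),round(r[2],1), np.round(cv2.boxPoints(r)).tolist())
E
```

```text
top plate ((529.0549926757812, -16.572860717773438), (199.20553588867188, 199.07672119140625), 7.093884468078613)
fl 0.8 795 [435. 120.] [33. 84.] 6.8 [[414.0, 160.0], [424.0, 77.0], [457.0, 81.0], [447.0, 164.0]]
fr 0.65 866 [ 469. -173.] [35. 90.] 4.4 [[448.0, -130.0], [455.0, -219.0], [490.0, -217.0], [483.0, -127.0]]
fr 0.62 941 [ 499. -311.] [92. 38.] 20.8 [[449.0, -309.0], [463.0, -345.0], [548.0, -312.0], [535.0, -277.0]]
bl 0.94 852 [537. 256.] [36. 89.] 20.4 [[504.0, 292.0], [535.0, 208.0], [569.0, 221.0], [538.0, 304.0]]
bl 0.6 13740 [517. -17.] [246. 214.] 6.1 [[383.0, 76.0], [405.0, -136.0], [650.0, -110.0], [628.0, 102.0]]
br 0.63 783 [ 624. -152.] [36. 86.] 6.4 [[601.0, -111.0], [611.0, -196.0], [646.0, -192.0], [637.0, -107.0]]
side plate ((529.9054565429688, -15.001502990722656), (198.8408203125, 200.46022033691406), 7.1319403648376465)
fl 0.94 843 [434. 119.] [37. 90.] 6.7 [[411.0, 162.0], [421.0, 72.0], [458.0, 77.0], [447.0, 166.0]]
fl 0.69 10095 [518. -44.] [245. 225.] 7.2 [[383.0, 52.0], [411.0, -171.0], [654.0, -141.0], [626.0, 83.0]]
fr 0.8 479 [ 498. -310.] [94. 45.] 20.1 [[446.0, -306.0], [462.0, -348.0], [550.0, -315.0], [535.0, -273.0]]
fr 0.63 336 [ 471. -191.] [35. 63.] 5.5 [[450.0, -161.0], [456.0, -224.0], [491.0, -220.0], [485.0, -158.0]]
bl 0.84 796 [580. 136.] [36. 92.] 6.4 [[557.0, 179.0], [568.0, 88.0], [603.0, 92.0], [593.0, 183.0]]
bl 0.66 1078 [535. 259.] [37. 96.] 20.4 [[501.0, 297.0], [535.0, 207.0], [569.0, 220.0], [536.0, 310.0]]
br 0.77 266 [ 627. -169.] [34. 54.] 5.2 [[607.0, -144.0], [612.0, -197.0], [646.0, -194.0], [641.0, -141.0]]
```

Call:
apply_moves(
  motion="0 0 0 0 0 0 -0.165; 0 0 0 0 0 0 -0.165; 0 0 0 0 0 0 -0.165; 0 0 0 0 0 0 -0.165; 0 0 0 0 0 0 -0.165; 0 0 0 0 0 0 -0.165; 0 0 0 0 0 0 -0.165; 0 0 0 0 0 0 -0.162; 0 3.47 3.12 1.3 0 0 0; 0 3.47 3.12 1.3 0 0 0; 0 3.47 3.12 1.3 0 0 0; 0 3.47 3.12 1.3 0 0 0; 0 3.47 3.12 1.3 0 0 0; 0 3.47 3.12 1.3 0 0 0; 0 3.47 3.12 1.3 0 0 0; 0 3.47 3.12 1.3 0 0 0; 0 3.47 3.12 1.3 0 0 0; 0 3.47 3.12 1.3 0 0 0; 0 0 0 1.5 0 0 0; 0 0 0 0 0 0 0",
)

```text
time: 4.3
tool_pos: [0.4599, -0.1044, 0.0809]
tool_rot: [-3.14, -0.001, 1.696]
contact_force: [0.5, -0.3, 0.5]
opening: 0.0003
grip_force: 0.0
```

Call:
apply_moves(
  motion="0 0 0 1.5 0 0 0; 0 0 0 1.3 0 0 0; 0 0 0 0.3 0 0 0; 0 0 0 0.2 0 0 0; 0 0 0 0.1 0 0 0; 0 0 0 0.1 0 0 0; 0 0 0 0 0 0 0",
)

```text
time: 5.18
tool_pos: [0.4606, -0.1052, 0.0472]
tool_rot: [3.141, 0.001, 1.695]
contact_force: [-1.8, -0.1, 6.0]
opening: 0.0005
grip_force: 2.2
```

Call:
apply_moves(
  motion="0 0 0 0.1 0 0 0; 0 0 0 0.1 0 0 0; 0 0 0 0 0 0 0",
)

```text
time: 5.55
tool_pos: [0.4606, -0.1052, 0.047]
tool_rot: [3.14, 0.001, 1.695]
contact_force: [-6.9, 2.4, 26.4]
opening: 0.0009
grip_force: 13.0
```

Front right is firm: it took 26 N with no give. Next is front left.

Call:
apply_moves(
  motion="0 0 0 -0.5 0 0 0; 0 0 0 -1.5 0 0 0; 0 4 0 0 0 0 0; 0 4 0 0 0 0 0; 0 4 0 0 0 0 0; 0 4 0 0 0 0 0; 0 0 0 0 0 0 0; 0 0 0 1.2 0 0 0; 0 0 0 0.3 0 0 0; 0 0 0 0.1 0 0 0; 0 0 0 0.1 0 0 0; 0 0 0 0.1 0 0 0; 0 0 0 0 0 0 0",
)

```text
time: 7.18
tool_pos: [0.4407, 0.0535, 0.0468]
tool_rot: [3.141, 0.0, 1.695]
contact_force: [-0.5, -1.8, 0.9]
opening: 0.0005
grip_force: 0.7
```

```bash
python3 - <<'E'
from cell import robot
s=robot.observe(); print(s['tool_pos'],s['contact_force'])
E
```

```text
[0.44072237 0.05350776 0.04682962] [-0.54953392 -1.8439774   0.92660996]
```

Call:
apply_moves(
  motion="0 0 0 0.1 0 0 0; 0 0 0 0.05 0 0 0; 0 0 0 0 0 0 0",
)

```text
time: 7.55
tool_pos: [0.4403, 0.0539, 0.0452]
tool_rot: [-3.141, -0.0, 1.695]
contact_force: [-1.8, 0.3, 4.2]
opening: 0.0006
grip_force: 2.1
```

Call:
apply_moves(
  motion="0 0 0 0.1 0 0 0; 0 0 0 0.1 0 0 0; 0 0 0 0 0 0 0",
)

```text
time: 7.92
tool_pos: [0.4404, 0.0538, 0.0431]
tool_rot: [-3.141, -0.0, 1.695]
contact_force: [-2.2, 2.0, 5.1]
opening: 0.0006
grip_force: 2.6
```

Front left gives: it is 4 mm down at about 5 N. I will press it the last bit, let go, and move to a point beyond that shim's butt.

Call:
apply_moves(
  motion="0 0 0 0.05 0 0 0; 0 0 0 0 0 0 0; 0 0 0 -0.4 0 0 0; 0 0 0 -1.6 0 0 0; 0 0 0 -3 0 0 0; 0 4.5 0.1 0 0 0 0; 0 4.5 0.1 0 0 0 0; 0 4.5 0.1 0 0 0 0; 0 0 0 0 0 0 0; 0 0 0 0 0 0 0",
)

```text
time: 9.18
tool_pos: [0.4271, 0.1877, 0.0926]
tool_rot: [3.141, 0.001, 1.695]
contact_force: [0.6, -0.3, -0.0]
opening: 0.0002
grip_force: 0.0
```

```bash
python3 - <<'E'
from cell import robot
from h import *
from scipy.spatial.transform import Rotation as Ro
s=robot.observe(); p=robot.read_camera('wrist'); cv2.imwrite('pics/w1.png',p['img'][:,:,::-1])
Rt=Ro.from_euler('xyz',s['tool_rot']).as_matrix(); H=np.array(p['hand_eye'])
A=Rt@H[:3,:3]; c=Rt@H[:3,3]+s['tool_pos']; p['R']=A.T; p['t']=-A.T@c; np.save('w1.npy',p,allow_pickle=True)
print(s['tool_pos'],s['contact_force'],proj(p,[[0.4295,.163,.011],[.4295,.163,0],[.44,.077,.002],list(s['tool_pos'])]))
for d in robot.trace('shim_fl',p)[:2]:
    r=rect(p,d['pixels'],.011); print(d['score'],d['pixels'].sum(),r,cv2.boxPoints(r))
q=robot.read_camera('side')
for d in robot.trace('shim_fl',q)[:1]: r=rect(q,d['pixels'],.006); print('side',r,cv2.boxPoints(r))
E
```

```text
[0.42706106 0.18767033 0.09262814] [ 0.5582906  -0.27598963 -0.03205898] [[276.67816816 246.58321015]
 [276.75090482 242.14759783]
 [276.6807937  324.65101347]
 [276.83017865 258.57479833]]
side ((433.2460021972656, 156.14523315429688), (19.62060546875, 37.109378814697266), 75.87883758544922) [[412.85855 151.15822]
 [448.84653 142.10454]
 [453.63345 161.13225]
 [417.64548 170.18593]]
```

View pics/w1.png

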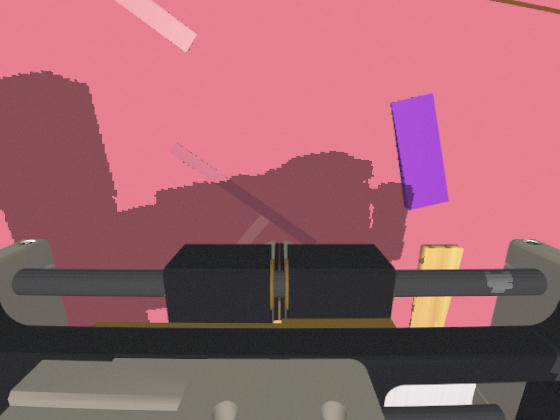

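The wrist view is blocked by the fingers. The front-left shim is hidden behind the jaws near (277,250), and the purple look-alike is at (420,150), clear of the path. The side fix puts the butt at y of about 0.163, so I will descend just behind it.

Call:
apply_moves(
  motion="0 0 0 4 0 0 0; 0 0 0 3 0 0 0; 0 0 0 1.2 0 0 0; 0 0 0 0.5 0 0 0; 0 0 0 0 0 0 0; 0 -1 0 0 0 0 0; 0 -1 0 0 0 0 0; 0 0 0 0 0 0 0",
)

```text
time: 10.38
tool_pos: [0.4297, 0.1673, 0.006]
tool_rot: [3.141, 0.0, 1.693]
contact_force: [0.5, 0.5, -0.8]
opening: -0.0
grip_force: 0.0
```

```bash
python3 - <<'E'
from cell import robot
from h import *
P=[]
for n in('side','top'):
    q=robot.read_camera(n)
    c=q['img'][200:360,230:400] if n=='side' else q['img'][200:360,130:300]
    P.append(cv2.resize(c,(400,376),interpolation=cv2.INTER_CUBIC))
cv2.imwrite('pics/c1.png',np.hstack(P)[:,:,::-1])
E
```

```text
(no output)
```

View pics/c1.png

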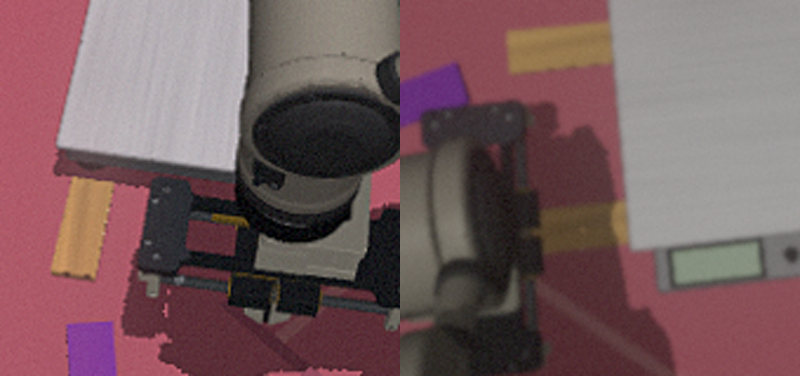

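The crop shows the shut fingertips centred behind the front-left shim's butt (right half, about (530,230)), with the shim straight. Pushing.

Call:
apply_moves(
  motion="0 -0.8 0 0 0 0 0; 0 -0.8 0 0 0 0 0; 0 -0.6 0 0 0 0 0; 0 -0.3 0 0 0 0 0; 0 0 0 0 0 0 0",
)

```text
time: 11.1
tool_pos: [0.4325, 0.1431, 0.0057]
tool_rot: [-3.142, 0.0, 1.694]
contact_force: [0.3, 1.2, 0.0]
opening: 0.0002
grip_force: 0.0
```

Call:
apply_moves(
  motion="0 -0.3 0 0 0 0 0; 0 -0.3 0 0 0 0 0; 0 -0.2 0 0 0 0 0; 0 0 0 0 0 0 0",
)

```text
time: 11.6
tool_pos: [0.4334, 0.1353, 0.0057]
tool_rot: [3.142, 0.0, 1.695]
contact_force: [0.4, 0.6, 0.1]
opening: 0.0007
grip_force: 0.0
```

Call:
apply_moves(
  motion="0 -0.2 0 0 0 0 0; 0 -0.2 0 0 0 0 0; 0 0 0 0 0 0 0",
)

```text
time: 11.98
tool_pos: [0.4339, 0.1313, 0.0057]
tool_rot: [-3.142, 0.0, 1.695]
contact_force: [-0.1, -0.4, 0.1]
opening: 0.0006
grip_force: 0.0
```

Call:
apply_moves(
  motion="0 -0.2 0 0 0 0 0; 0 -0.2 0 0 0 0 0; 0 0 0 0 0 0 0",
)

```text
time: 12.35
tool_pos: [0.4343, 0.1277, 0.0057]
tool_rot: [-3.142, -0.0, 1.695]
contact_force: [-1.2, 3.0, -0.0]
opening: 0.0004
grip_force: 1.7
```

Call:
apply_moves(
  motion="0 -0.05 0 0 0 0 0; 0 -0.05 0 0 0 0 0; 0 0 0 0 0 0 0",
)

```text
time: 12.72
tool_pos: [0.4343, 0.1271, 0.0057]
tool_rot: [-3.142, -0.001, 1.695]
contact_force: [-0.7, 7.3, 0.4]
opening: 0.0006
grip_force: 3.6
```

Call:
apply_moves(
  motion="0 -0.03 0 0 0 0 0; 0 0 0 0 0 0 0; 0 0 0 0 0 0 0",
)

```text
time: 13.1
tool_pos: [0.4344, 0.127, 0.0057]
tool_rot: [-3.142, -0.001, 1.695]
contact_force: [-0.1, 8.0, 0.6]
opening: 0.0006
grip_force: 4.1
```

Call:
apply_moves(
  motion="0 0.3 0 0 0 0 0; 0 1.7 0 0 0 0 0; 0 0 0 -3 0 0 0; 0 0 0 -4 0 0 0; 0 -4.5 0 0 0 0 0; 0 -4.9 -0.3 0 0 0 0; 0 0 0 0 0 0 0; 0 0 0 2.3 0 0 0; 0 0 0 0.4 0 0 0; 0 0 0 0.15 0 0 0; 0 0 0 0.1 0 0 0; 0 0 0 0 0 0 0",
)

```text
time: 14.6
tool_pos: [0.4406, 0.0529, 0.0472]
tool_rot: [3.142, 0.0, 1.696]
contact_force: [-3.6, 1.1, 7.8]
opening: 0.0005
grip_force: 3.7
```

The corner is now firm at level height: 7.8 N at z = 47.2 mm. I will retract and check.

Call:
apply_moves(
  motion="0 0 0 -0.4 0 0 0; 0 0 0 -3 0 0 0; 0 0 0 -5 0 0 0; 0 0 -5 -4 0 0 0; 0 -5 -4 0 0 0 0; 0 -5 0 0 0 0 0; 0 -5 0 0 0 0 0; 0 -5 0 0 0 0 0; 0 -5 0 0 0 0 0; 0 -5 0 0 0 0 0; 0 -4 0 0 0 0 0; 0 0 0 0 0 0 0",
)

```text
time: 16.1
tool_pos: [0.3957, -0.2971, 0.1695]
tool_rot: [3.141, 0.001, 1.692]
contact_force: [0.2, 0.3, 0.0]
opening: 0.0003
grip_force: 0.0
```

```bash
python3 - <<'E'
from cell import robot
from h import *
P=[]
for n in('side','top'):
    p=robot.read_camera(n)
    c=p['img'][160:360,230:430] if n=='side' else p['img'][160:360,160:360]
    P.append(cv2.resize(c,(400,400),interpolation=cv2.INTER_CUBIC))
    g=cv2.cvtColor(p['img'],cv2.COLOR_RGB2HSV)
    m=((g[...,1]<45)&(g[...,2]>120)).astype(np.uint8); m=cv2.morphologyEx(m,cv2.MORPH_OPEN,np.ones((5,5)))
    k,l,st,ce=cv2.connectedComponentsWithStats(m)
    Q={'top':(278,246),'side':(310,230)}[n]; print(n,'plate',rect(p,l==l[Q[1],Q[0]],.047))
cv2.imwrite('pics/c2.png',np.hstack(P)[:,:,::-1]); print(robot.observe()['tool_pos'])
E
```

```text
side plate ((529.8804931640625, -14.849105834960938), (198.84300231933594, 200.15879821777344), 7.127508163452148)
top plate ((528.7431640625, -16.667022705078125), (200.19593811035156, 199.1450653076172), 6.976476669311523)
[ 0.3952848  -0.29423577  0.16926872]
```

View pics/c2.png

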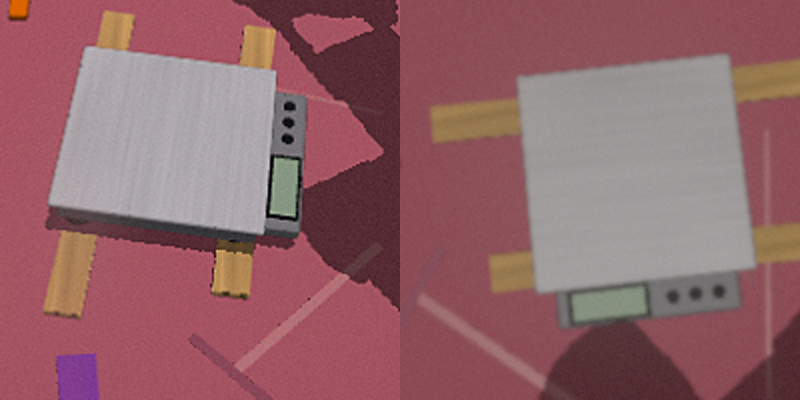

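The scale has not moved: its position is within 0.3 mm and its yaw within 0.1°. The front-left shim (crop (232,270)) is well in and straight, and the other shims are untouched.

```bash
python3 -c "
from cell import robot
print(robot.hand_in())"
```

```text
the job is handed in; nothing more can be done
None
```

The front-left corner was the loose one; I pushed its shim in to about 8 N, pressed that corner again and it no longer gave, the scale stayed level and in place, and I handed the job in at about 16 s (back corners not pressed, as the loose one was found second).

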